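# Unload the finished plate over the lip into the chute

### The arm

A 6-joint arm with a two-finger parallel gripper is mounted at the origin on the work surface. World frame = base frame: x ahead of the robot, y to its left, z up, the work surface at z = 0. Lengths are in mm, angles in rad, forces in N, time in s.
With the tool pointing down it reaches from about 375 to 900 mm from the base axis. Payload 3.1 kg.
Tool frame: the origin (TCP) lies between the finger pads; the fingertips stand 11 mm ahead of it and the grasp point (between the pads) lies 8 mm behind it (manip.tip_reach is the z of the fingertips in the tool frame, in mm); z points along the fingers, y is the direction in which the jaws open and shut (so a half turn about z gives the same grasp; the last joint's range is limited). The gripper opens to 85 mm and grips with 20 to 120 N. Pads are 22 mm wide; open, the fingers measure 114 mm over their backs; the gripper's body (76 mm by 85 mm) begins 54 mm behind the grasp point. The pads swing forward as they close: fully open they stand 13 mm farther back than shut.
Start: joints at [-1.335, 0.527, 1.433, -0, 1.181, -0.178], TCP at [251.899, -571.965, 242.31] pointing down, gripper open.
Joint ranges: [-3.08, 3.08], [-0.75, 2.2], [0.22, 2.44], [-1.43, 4.57], [0, 2.65], [-2.85, 2.85]. Speed limits (rad/s): [2.79, 2.79, 3.14, 3.14, 3.14, 3.14].

### API

Orientations are given as [roll, pitch, yaw] about the fixed x, y, z axes, in that order (R = Rz(yaw) Ry(pitch) Rx(roll)).
In Python, from rig import manip, cams gives the robot as it stands.
- The arm moves only by the tool carry_out, never from a script. Its argument "rows" is a list of rows, each an object of numbers: "wx", "wy", "wz": the turn, a rotation vector about the tool's x, y, z in degrees; "dx", "dy", "dz": the shift along the tool's x, y, z in m; "gripper": the opening, from 0 (shut) to 1 (fully open). A call has 1 to 8 rows; each row shifts and turns the pose as measured when the row begins, along the tool's axes as they then stand; what a row does not reach is not made up. A row lasts 1/10 s, in which the tool goes at most 50 mm and 8.59 degrees, less where a joint would pass 70% of its speed; a pose out of reach is approached as far as the arm can. A call with a gripper value outside its range is refused whole. The fingers move at their own pace and stop on an object; "newtons" is the grip in N (left out, the last holds). Time passes only in rows, so rows that do not move let the fingers close. It gives the time, the measured TCP pose, the force and the opening at its end, in the units of the state.
- manip.observe(): the state, without advancing time (a new reading comes with each control period).
- cams.read_camera(name): name is "scene" or "top" or "wrist"; returns (picture, depth): 400x640x3 uint8, red, green, blue; 400x640 float32, mm along the optical axis (not along the pixel's ray), 0 where there is no reading.
- cams.camera_info(name): a dict with "fx", "fy", "cx", "cy" (pixels), "position" and "attitude" of the camera in the world. Camera axes: x right, y up, looking along -z (the intrinsics and any distortion apply to the point x, -y, -z); pixel columns grow to the right and rows downward; lengths in mm; the calibration is good to about 2 mm. The wrist camera is an equidistant fisheye: a pixel r from the principal point sees the ray r / f radians off the axis. A picture is of the moment at which its call begins: read the wrist's pose just before it. camera_info takes no time and is no camera call; for the wrist camera it gives the pose at the moment of the call.
- manip.hand_in(): hands the job in, once; it reports no verdict.
The state is a dict: "t": time; "q": joint angles; "joint_velocities": joint speeds; "tau": joint torques, N m; "ee_pos": TCP position; "ee_rot": TCP orientation; "ft_force": force on the tool from outside, world axes, zero at the start; "moment": the same for the moment, N m; "grip_width": finger opening in mm.
Only numpy, scipy, OpenCV 4.12 (cv2) and the standard library are available. Lean on these libraries where they do the work, as an engineer would, in place of code of your own. Each camera call takes 0.05 s, during which the arm holds its last target.

### The job

Slide the yellow gate of the unloading fixture fully open, then work the aluminium plate out of its channel with your fingertips, over the lip at the end of the ledge, so that it drops into the chute and lies at the chute's foot with its machined face up. Do not lift the plate out of the fixture, and never press or push on it with more than 20 N, because its face marks easily. Leave everything else on the bench where it is.

Things in the scene. Friction and masses are not known exactly. Their poses are not given: they have to be found in the camera images.
- fixture: Fixed steel and aluminium unloading fixture, 334 mm long. Origin on the bench straight below the ledge's edge, mid-width. x points from the ledge to the chute (the way the plate must go), z up. Base plate 10 mm thick, sticking out on the +y side, where it carries two loose small parts. The bed (110 mm above the bench), rails, backstop and chute are described at the points.
- bed (a point): Point on the flat bed, mid-channel, 65 mm before the edge. Two rails, 20 mm wide, leave a 54 mm wide channel (inner faces at y +/-27 mm); the backstop's face is at fixture x -121 mm. Rails and backstop rise 14 mm above the bed, 2 mm above the plate: it cannot be gripped, but its top can be pressed with closed fingertips and dragged. Oiled metal, friction about 0.15; fingertip on plate much more.
- bridge (a point): Middle of the top front edge of the red bridge that covers the rear of the channel (fixture x -151 to -86 mm, rail to rail, underside 18 mm and top 23 mm above the bed). The plate's rear half lies under it, so at first only the front 35 to 40 mm of its top is bare; more comes out as the plate is dragged.
- edge (a point): Middle of the ledge's edge, at bed height (fixture x 0, z 110 mm). The last 16 mm before it is a flat steel lip strip, bevelled behind (x -46 to -16 mm, slope about 14 degrees). The strip is set for each job from 0.5 to 7 mm proud of the bed; this is not measured (the point stays at bed height): the plate rises and tilts by an unknown amount as it passes over.
- chute_foot (a point): Point on the chute's floor where the plate's underside centre comes to rest. The open chute, red sides 66 mm apart, starts 10 mm below the bed at the edge and slopes down at 0.50 rad along fixture x for 173 mm to an end wall. Once its centre is past the edge and nothing presses on its rear, the plate tips and slides down by itself; if not, push it from behind.
- plate: The finished aluminium plate, 70 x 50 x 12 mm (x, y, z), 0.09 to 0.16 kg, lying in the channel close to the backstop with its x axis along the fixture's x. Origin at the centre of its underside; the top face is 12 mm above it. Its top is flat and bare (a thin ring and four dots are only surface marks, nothing to hook into). Hard on hard: touched down on at speed, it takes far more than 20 N.
- gate (a joint): How far the yellow gate bar is slid open, in m: about 0 = closed across the channel's mouth, 0.070 = fully open at its end stop. It opens towards the fixture's -y, sliding with about 2 N of friction, and stays where it is left.
- gate_post (a point): Centre of the top of the black round post standing on the gate bar: 14 mm in diameter, 34 mm tall, its foot 25 mm and its top 59 mm above the bed. It is 13 mm before the ledge's edge and moves with the gate towards the fixture's -y. The bar is 10 mm wide along the fixture's x, 62 mm long, its underside 9 mm above the bed.
- dowel: Bystander: upright steel dowel, 20 mm in diameter, 45 mm tall, standing on the fixture's base plate on its +y side; origin at the centre of its underside.
- thumbnut: Bystander: brass thumb nut, 28 mm in diameter, 20 mm tall, on the fixture's base plate on its +y side; origin at the centre of its underside.
- spare_plate: Bystander: a second plate of the same kind lying on the bench; origin at the centre of its underside.
- bracket: Bystander: aluminium bracket 80 x 60 x 14 mm with a 34 mm bore, lying on the bench; origin at the centre of its underside.
- white_block: Bystander: white plastic block 60 x 45 x 55 mm on the bench; origin at the centre of its underside.
- driver: Bystander: screwdriver with a red handle lying on the bench.
- oil_jar: Bystander: blue jar with a black cap, 56 mm in diameter, 75 mm tall; origin at the centre of its underside.
There are look-alikes about, which are no part of the job. Leave any blue or pink look-alike of the plate alone.

How it is judged:
By the outcome, as a careful person would: the job done as asked, in the order asked, and still so for the second after the job is handed in, with the robot touching nothing.
It also fails if it takes over 72 s, if anything falls off the work surface, if the arm or the gripper's body presses on something with over 40 N, if the wrist force passes 120 N, or if a joint passes its speed limit or range.

## Working session

There is one attempt and no reset: what is moved stays moved. The work goes in short steps, Python scripts to look and compute and a tool call to move; the robot and the scene stay as the last step left them, time stands still between calls to the robot, and variables do not carry over. Pictures are saved under pics/ and viewed, and the job is handed in when it is done.

Besides the shell and the picture viewer there is one more tool, called after "Request:" by a JSON object that holds its "name" and its "arguments". carry_out: Moves the arm, as the interface text tells. Its arguments: {"type":"object","properties":{"rows":{"type":"array"},"newtons":{"type":"number"}},"required":["rows"]}

```bash
ls; mkdir -p pics; python3 - <<'E'
from rig import manip, cams
import cv2
print(manip.observe(), manip.tip_reach)
for n in("scene","top","wrist"):
    print(n,cams.camera_info(n))
    p,d=cams.read_camera(n); cv2.imwrite(f"pics/{n}0.png",p[...,::-1])
    import numpy as np; np.save(f"pics/{n}0.npy",d)
E
```

```text
pics
{'t': 0.0, 'q': array([-1.33449607e+00,  5.28497778e-01,  1.43389149e+00, -9.36468016e-06,
        1.18145111e+00, -1.78521775e-01]), 'joint_velocities': array([-0.0012829 ,  0.00105215,  0.00146371, -0.00017258,  0.00037443,
       -0.00063082]), 'tau': array([-2.24019145e-04, -4.42354274e+01, -1.78027654e+01, -3.25692408e-04,
        8.40723136e-03,  1.24085094e-06]), 'ee_pos': array([ 251.73695784, -571.29295806,  241.31764502]), 'ee_rot': array([-3.13937912e+00, -3.90619967e-04,  4.14825163e-01]), 'ft_force': array([-0.39386469,  0.31988932,  0.02691541]), 'moment': array([0.00678704, 0.02180425, 0.00866394]), 'grip_width': 85.2438979531004} 11.0
scene {'fx': 468.56200218208346, 'fy': 468.56200218208346, 'cx': 326.6178580462485, 'cy': 205.84740075052486, 'position': array([1494.03727375, -500.52734189, 1118.77265924]), 'attitude': array([0.8271244 , 0.01338071, 1.09466195])}
top {'fx': 365.022489339593, 'fy': 365.022489339593, 'cx': 314.8236854476555, 'cy': 202.88192465650246, 'position': array([ 308.59449693,  -28.42573565, 1103.36228728]), 'attitude': array([ 0.23429899, -0.00327195, -1.50673357])}
wrist {'fx': 309.70691628693146, 'fy': 309.70691628693146, 'cx': 322.92059325865455, 'cy': 196.6969784183007, 'position': array([ 317.15968656, -543.19132414,  372.61904964]), 'attitude': array([-0.28565995,  0.00163948, -1.1554287 ])}
```

View pics/scene0.png

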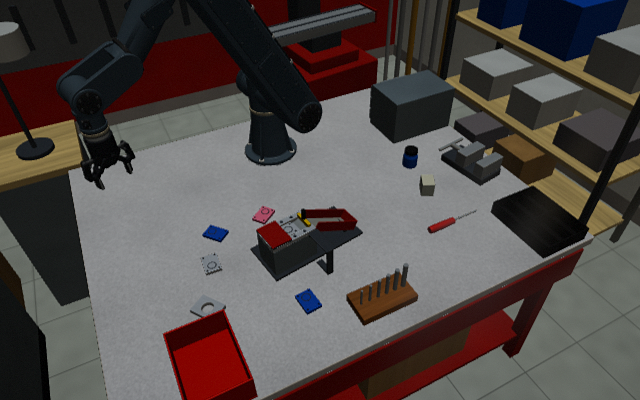

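View pics/top0.png

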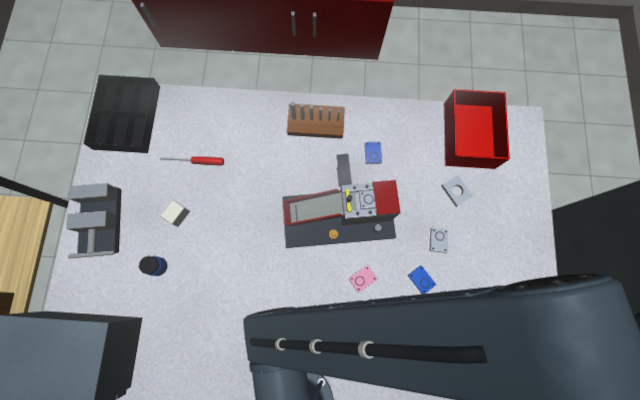

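View pics/wrist0.png

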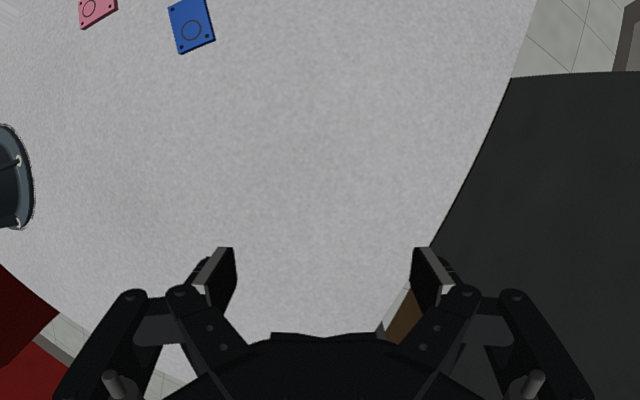

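The scene camera sees the fixture at about (305,235). In the top view it's at (340,205), with the chute pointing image-left and the base plate with the nut (333,234) and dowel (378,228) on the robot side.

```bash
cat > h.py <<'E'
import numpy as np, cv2
from rig import manip, cams
from scipy.spatial.transform import Rotation as Ro
def R(a): return Ro.from_euler('xyz',a).as_matrix()
def ray(ci,uv,wrist=False):
    uv=np.atleast_2d(np.asarray(uv,float)); x=(uv[:,0]-ci['cx'])/ci['fx']; y=(uv[:,1]-ci['cy'])/ci['fy']
    if wrist:
        r=np.hypot(x,y)+1e-12; d=np.c_[np.sin(r)*x/r,-np.sin(r)*y/r,-np.cos(r)]
    else: d=np.c_[x,-y,-np.ones_like(x)]
    return d@R(ci['attitude']).T
def onz(ci,uv,z,wrist=False):
    d=ray(ci,uv,wrist); p=np.asarray(ci['position']); return p+d*((z-p[2])/d[:,2])[:,None]
def proj(ci,P,wrist=False):
    c=(np.atleast_2d(P)-ci['position'])@R(ci['attitude'])
    x,y,z=c[:,0],-c[:,1],-c[:,2]
    if wrist:
        r=np.hypot(x,y)+1e-12; th=np.arctan2(r,z); x,y=th*x/r,th*y/r
    else: x,y=x/z,y/z
    return np.c_[ci['cx']+ci['fx']*x,ci['cy']+ci['fy']*y]
def cloud(ci,d,wrist=False):
    v,u=np.mgrid[:d.shape[0],:d.shape[1]]; r=ray(ci,np.c_[u.ravel(),v.ravel()],wrist)
    f=R(ci['attitude'])[:,2]*-1
    return (ci['position']+r*(d.ravel()/(r@f))[:,None]).reshape(*d.shape,3)
E
python3 - <<'E'
from h import *
p=cv2.imread("pics/top0.png"); cv2.imwrite("pics/topz.png",cv2.resize(p[140:260,270:420],None,fx=5,fy=5,interpolation=cv2.INTER_CUBIC))
p=cv2.imread("pics/scene0.png"); cv2.imwrite("pics/scz.png",cv2.resize(p[190:290,240:375],None,fx=5.5,fy=5.5,interpolation=cv2.INTER_CUBIC))
ci=cams.camera_info("top"); c=cloud(ci,np.load("pics/top0.npy"))
for u,v in [(330,300-120),(385,195),(368,199),(345,230),(290,210),(335,205),(440,240)]: print(u,v,c[v,u].round(0))
E
```

```text
330 180 [650. -58.  -3.]
385 195 [ 575. -208.  133.]
368 199 [ 562. -163.  125.]
345 230 [ 491. -112.   13.]
290 210 [539.  58.  24.]
335 205 [548. -74.  89.]
440 240 [ 478. -397.   14.]
```

View pics/topz.png

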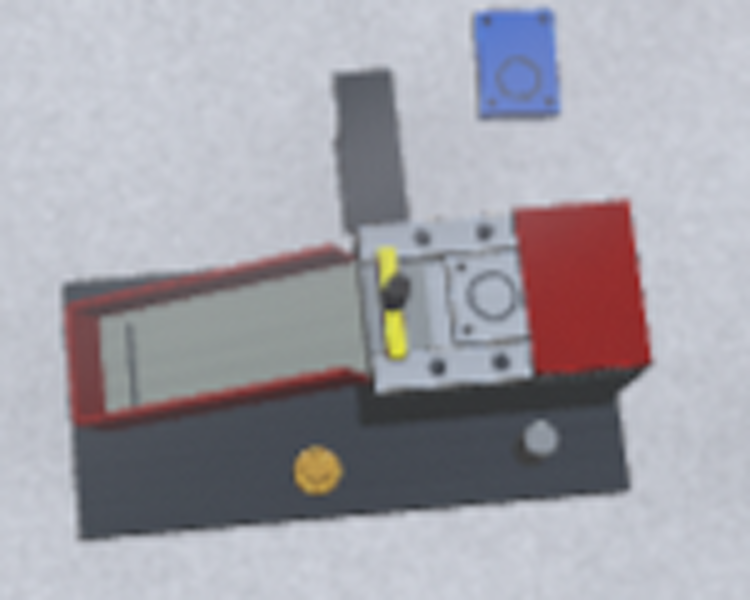

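View pics/scz.png

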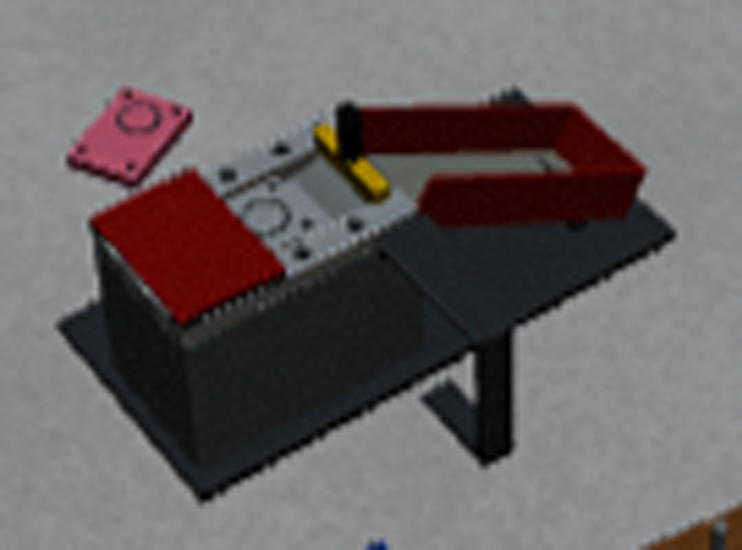

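The zoom shows the bridge top with corners at zoom (515,210), (630,200), (650,362), (535,372). The yellow gate is at (392,300) with its black post at (396,290), and the plate's bare front shows its ring at (492,296). The chute runs left, toward world +y. Next I measure the fixture frame.

```bash
python3 - <<'E'
from h import *
res=[]
for n,roi in (("top",(340,170,405,225)),("scene",(250,215,295,252))):
    p=cv2.imread(f"pics/{n}0.png"); ci=cams.camera_info(n); d=np.load(f"pics/{n}0.npy"); c=cloud(ci,d)
    hsv=cv2.cvtColor(p,cv2.COLOR_BGR2HSV)
    m=((hsv[...,0]<10)|(hsv[...,0]>170))&(hsv[...,1]>150)&(hsv[...,2]>(90 if n=="top" else 60))
    x0,y0,x1,y1=roi; k=np.zeros_like(m); k[y0:y1,x0:x1]=m[y0:y1,x0:x1]
    ys,xs=np.nonzero(k); P=onz(ci,np.c_[xs,ys],133)
    print(n,len(xs),'depth z',np.median(c[k],0).round(1))
    r=cv2.minAreaRect(P[:,:2].astype(np.float32)); print(r, cv2.boxPoints(r).round(1).tolist())
    y=(abs(hsv[...,0]-28.)<6)&(hsv[...,1]>150); y[:, :300]=False
    y[:,380:]=0; y[:170]=0
    if n=="top": y[225:]=0
    ys,xs=np.nonzero(y); P=onz(ci,np.c_[xs,ys],135); print('gate',len(xs),np.median(c[y],0).round(1),cv2.minAreaRect(P[:,:2].astype(np.float32)),P.mean(0))
ci=cams.camera_info("top")
z=lambda u,v:(270+u/5,140+v/5)
print('base',onz(ci,[z(62,285),z(78,540),z(630,490)],10).round(1))
print('rail',onz(ci,[z(357,226),z(515,212),z(375,393),z(532,378)],124).round(1))
print('post',onz(ci,[z(396,288)],169).round(1))
print('plate front corners',onz(ci,[z(445,254),z(457,343)],122).round(1))
print('dowel,nut',onz(ci,[z(541,438)],55),onz(ci,[z(318,470)],30))
cs=cams.camera_info("scene")
print('post scene',onz(cs,[(240+347/5.5,190+104/5.5)],169))
E
```

```text
top 649 depth z [ 564.4 -213.5  133.9]
((568.8703002929688, -211.07427978515625), (89.74964141845703, 61.143978118896484), 8.588403701782227) [[519.9000244140625, -187.5], [529.0999755859375, -248.0], [617.7999877929688, -234.60000610351562], [608.7000122070312, -174.10000610351562]]
gate 25 [ 535.8 -109.6  135.7] ((549.0482177734375, -106.50616455078125), (48.29917526245117, 6.737813472747803), 11.74267864227295) [ 538.51052928 -108.82089122  135.        ]
scene 513 depth z [ 571.6 -214.   134.7]
((546.2489013671875, -217.06253051757812), (141.51071166992188, 64.7500991821289), 8.663740158081055) [[471.3999938964844, -195.6999969482422], [481.20001220703125, -259.70001220703125], [621.0999755859375, -238.39999389648438], [611.2999877929688, -174.39999389648438]]
gate 46 [ 567.4 -109.1  134.3] ((813.9339599609375, -156.55340576171875), (23.30107307434082, 571.6649780273438), 79.22467803955078) [ 578.51016397 -111.76854527  135.        ]
base [[ 581.4   85.9   10. ]
 [ 425.2   63.    10. ]
 [ 476.6 -266.3   10. ]]
rail [[ 597.5  -87.4  124. ]
 [ 611.4 -175.3  124. ]
 [ 503.4 -101.7  124. ]
 [ 517.3 -187.1  124. ]]
post [[ 551.5 -106.9  169. ]]
plate front corners [[ 585.1 -137.3  122. ]
 [ 534.7 -145.7  122. ]]
dowel,nut [[ 496.73436274 -204.43669174   55.        ]] [[473.48339347 -77.12306099  30.        ]]
post scene [[ 549.40097896 -106.46183618  169.        ]]
```

The frame checks agree. The rails give a length of 87.8 mm (86 expected), and both the bridge centre and the rail ends put the origin at about (550.6, -94.2) with yaw about 98.8°. The post at y≈0 means the gate is closed, and the plate front is at x≈-48. I'll turn the tool to yaw 98.8°, shut the fingers and approach.

Request:
{"name": "carry_out", "arguments": {"rows": [{"wz": -8.5, "gripper": 0}, {"wz": -8.5}, {"wz": -8.5}, {"wz": -8.5}, {"wz": -8.5}, {"wz": -8.5}, {"wz": -8.5}, {"wz": -8.5}], "newtons": 20}}

```text
invalid input
```

```bash
cat >> h.py <<'E'
O=np.array([550.6,-94.2]); YAW=np.radians(98.8)
def setO(o,yaw):
    global O,YAW; O=np.array(o); YAW=yaw
def w2f(P):
    P=np.atleast_2d(P); d=P[:,:2]-O; c,s=np.cos(YAW),np.sin(YAW)
    return np.c_[d@[c,s],d@[-s,c],P[:,2]]
def f2w(P):
    P=np.atleast_2d(P).astype(float); c,s=np.cos(YAW),np.sin(YAW)
    return np.c_[O[0]+P[:,0]*c-P[:,1]*s,O[1]+P[:,0]*s+P[:,1]*c,P[:,2]]
def st():
    o=manip.observe(); print('t %.2f'%o['t'],'world',o['ee_pos'].round(1),'rpy',o['ee_rot'].round(4),'fix',w2f(o['ee_pos'])[0].round(1),'tipz %.1f'%(o['ee_pos'][2]-11),'F',o['ft_force'].round(1),'grip %.1f'%o['grip_width']); return o
def to(fx,fy,tcpz):
    "tool-axis displacement in m, target in fixture coords"
    o=manip.observe(); w=f2w([[fx,fy,tcpz]])[0]
    print('tool shift m',((w-o['ee_pos'])@R(o['ee_rot'])/1000).round(4),'yaw err deg',np.degrees(YAW-o['ee_rot'][2]).round(2))
E
python3 -c "
from h import *
st();to(-13,45,241)"
```

```text
t 0.15 world [ 251.8 -571.4  241.5] rpy [-3.1399e+00 -3.0000e-04  4.1480e-01] fix [-425.9  368.3  241.5] tipz 230.5 F [ 0.2 -0.2 -0.8] grip 85.6
tool shift m [ 0.419  -0.3154  0.0012] yaw err deg 75.03
```

Request:
{"name": "carry_out", "arguments": {"rows": [{"wx": 0, "wy": 0, "wz": -8.5, "dx": 0, "dy": 0, "dz": 0, "gripper": 0}, {"wx": 0, "wy": 0, "wz": -8.5, "dx": 0, "dy": 0, "dz": 0, "gripper": 0}, {"wx": 0, "wy": 0, "wz": -8.5, "dx": 0, "dy": 0, "dz": 0, "gripper": 0}, {"wx": 0, "wy": 0, "wz": -8.5, "dx": 0, "dy": 0, "dz": 0, "gripper": 0}, {"wx": 0, "wy": 0, "wz": -8.5, "dx": 0, "dy": 0, "dz": 0, "gripper": 0}, {"wx": 0, "wy": 0, "wz": -8.5, "dx": 0, "dy": 0, "dz": 0, "gripper": 0}, {"wx": 0, "wy": 0, "wz": -8.5, "dx": 0, "dy": 0, "dz": 0, "gripper": 0}, {"wx": 0, "wy": 0, "wz": -8.5, "dx": 0, "dy": 0, "dz": 0, "gripper": 0}], "newtons": 20}}

```text
t: 0.95
ee_pos: [251.2, -569.0, 237.9]
ee_rot: [-3.14, -0.009, 1.619]
ft_force: [-0.6, 1.0, -0.3]
grip_width: -0.0
```

```bash
python3 -c "
from h import *
st();to(-13,45,241)"
```

```text
t 0.95 world [ 251.2 -569.   237.9] rpy [-3.1398 -0.0093  1.6193] fix [-423.4  368.5  237.9] tipz 226.9 F [-0.6  1.  -0.3] grip -0.0
tool shift m [0.4421 0.2787 0.0005] yaw err deg 6.02
```

Request:
{"name": "carry_out", "arguments": {"rows": [{"wx": 0, "wy": 0, "wz": -6, "dx": 0, "dy": 0, "dz": 0, "gripper": 0}, {"wx": 0, "wy": 0, "wz": 0, "dx": 0.037, "dy": 0.029, "dz": 0, "gripper": 0}, {"wx": 0, "wy": 0, "wz": 0, "dx": 0.037, "dy": 0.029, "dz": 0, "gripper": 0}, {"wx": 0, "wy": 0, "wz": 0, "dx": 0.037, "dy": 0.029, "dz": 0, "gripper": 0}, {"wx": 0, "wy": 0, "wz": 0, "dx": 0.037, "dy": 0.029, "dz": 0, "gripper": 0}, {"wx": 0, "wy": 0, "wz": 0, "dx": 0.037, "dy": 0.029, "dz": 0, "gripper": 0}, {"wx": 0, "wy": 0, "wz": 0, "dx": 0.037, "dy": 0.029, "dz": 0, "gripper": 0}, {"wx": 0, "wy": 0, "wz": 0, "dx": 0.037, "dy": 0.029, "dz": 0, "gripper": 0}]}}

```text
t: 1.75
ee_pos: [412.6, -278.3, 236.9]
ee_rot: [-3.14, -0.008, 1.719]
ft_force: [0.7, -0.7, -0.4]
grip_width: -0.2
```

```bash
python3 -c "
from h import *
st();to(-13,45,241)"
```

```text
t 1.75 world [ 412.6 -278.3  236.9] rpy [-3.1403 -0.0075  1.7185] fix [-160.8  164.5  236.9] tipz 225.9 F [ 0.7 -0.7 -0.4] grip -0.2
tool shift m [ 0.1485  0.1187 -0.0031] yaw err deg 0.33
```

Request:
{"name": "carry_out", "arguments": {"rows": [{"wx": 0, "wy": -0.4, "wz": -0.3, "dx": 0.037, "dy": 0.0295, "dz": 0, "gripper": 0}, {"wx": 0, "wy": 0, "wz": 0, "dx": 0.037, "dy": 0.0295, "dz": 0, "gripper": 0}, {"wx": 0, "wy": 0, "wz": 0, "dx": 0.037, "dy": 0.0295, "dz": 0, "gripper": 0}, {"wx": 0, "wy": 0, "wz": 0, "dx": 0.037, "dy": 0.03, "dz": -0.003, "gripper": 0}, {"wx": 0, "wy": 0, "wz": 0, "dx": 0, "dy": 0, "dz": 0, "gripper": 0}]}}

```text
t: 2.25
ee_pos: [511.5, -101.7, 239.9]
ee_rot: [-3.141, -0.002, 1.73]
ft_force: [-0.4, -0.4, 0.0]
grip_width: -0.1
```

```bash
python3 -c "
from h import *
st();to(-13,45,241)
ci=cams.camera_info('wrist');p,d=cams.read_camera('wrist');cv2.imwrite('pics/w1.png',p[...,::-1]);np.savez('pics/w1.npz',d=d,**ci)
p,d=cams.read_camera('top');cv2.imwrite('pics/top1.png',cv2.resize(p[140:260,270:420],None,fx=5,fy=5,interpolation=cv2.INTER_CUBIC)[...,::-1])
"
```

```text
t 2.25 world [ 511.5 -101.7  239.9] rpy [-3.1414e+00 -1.9000e-03  1.7298e+00] fix [ -1.4  39.8 239.9] tipz 228.9 F [-0.4 -0.4  0. ] grip -0.1
tool shift m [-0.0116 -0.0053 -0.0011] yaw err deg -0.31
```

View pics/w1.png

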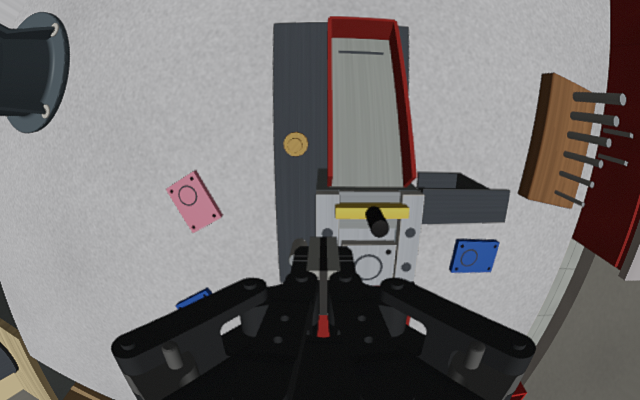

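The wrist view shows the yellow bar across the channel at rows 206-217, the black post with its top near (377,229), the plate's bare front with its ring at (367,267), and rail front corners at (317,190) and (424,190). The shut fingertips are at about (323,240).

```bash
python3 -c "
from h import *
p=cv2.imread('pics/w1.png');cv2.imwrite('pics/w1z.png',cv2.resize(p[170:300,270:450],None,fx=4.4,fy=4.4,interpolation=cv2.INTER_CUBIC))
"
```

```text
(no output)
```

View pics/w1z.png

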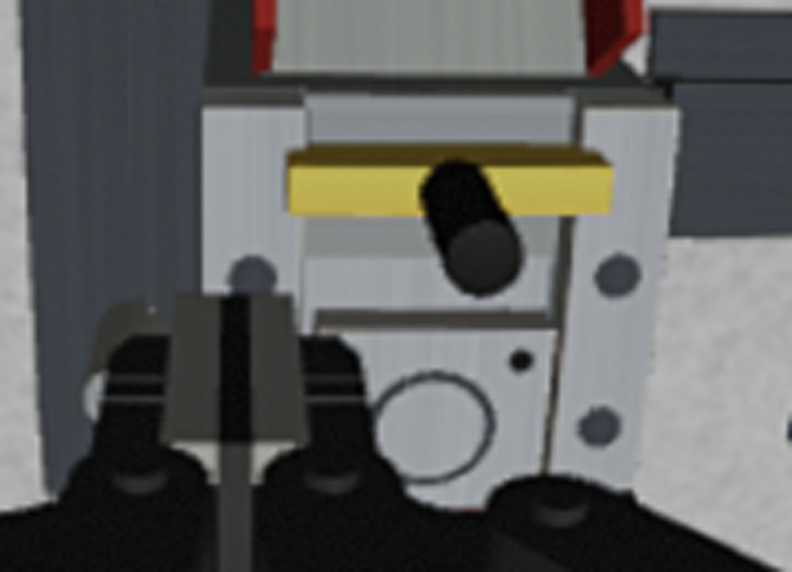

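```bash
python3 -c "
from h import *
ci=dict(np.load('pics/w1.npz')); z=lambda L:[(270+u/4.4,170+v/4.4) for u,v in L]
f=lambda n,L,h:print(n,w2f(onz(ci,z(L),h,True)).round(1).tolist(), onz(ci,z(L),h,True).round(1).tolist() if n=='rail' else '')
f('rail',[(202,106),(303,106),(583,106),(680,106)],124)
f('gate top',[(290,165),(612,165),(290,213),(612,213)],135)
f('post',[(484,257)],169)
f('platefront',[(316,328),(558,328)],122)
f('chute start',[(270,72),(590,72)],100)
o=manip.observe();print(o['ee_pos'])
tz=o['ee_pos'][2]-11
f('tips',[(175,295),(293,295),(165,442),(308,442)],tz)
p,=[np.array([[11,-10,11],[-11,-10,11],[11,10,11],[-11,10,11.]])@R(o['ee_rot']).T+o['ee_pos']]
print((proj(ci,p,True)-[270,170])*4.4)
"
```

```text
rail [[-0.4, 46.0, 124.0], [-0.3, 26.9, 124.0], [0.1, -27.4, 124.0], [0.2, -47.4, 124.0]] [[505.2, -101.6, 124.0], [524.1, -98.6, 124.0], [577.7, -89.9, 124.0], [597.4, -86.7, 124.0]]
gate top [[-8.4, 29.7, 135.0], [-8.3, -31.0, 135.0], [-17.7, 29.5, 135.0], [-17.9, -31.9, 135.0]] 
post [[-12.7, -0.6, 169.0]] 
platefront [[-47.3, 23.1, 122.0], [-47.9, -27.0, 122.0]] 
chute start [[0.1, 32.5, 100.0], [0.7, -35.0, 100.0]] 
[ 509.53068636 -105.26516736  239.39450529]
tips [[6.8, 46.9, 228.4], [6.9, 33.4, 228.4], [-12.6, 48.3, 228.4], [-12.5, 31.2, 228.4]] 
[[127.70214584 298.57738991]
 [132.62937488 463.28026628]
 [302.3503361  299.11345969]
 [297.91872708 463.8452308 ]]
```

The wrist view confirms the frame to under 1 mm. I apply a small correction (O=(551.1,-94.1), yaw 99.1°). The shut tips are about 15 x 20 mm. Next I lower beside the post.

```bash
sed -i 's/O=np.array(\[550.6,-94.2\]); YAW=np.radians(98.8)/O=np.array([551.1,-94.1]); YAW=np.radians(99.1)/' h.py; python3 -c "
from h import *
st();to(-13,30,161)"
```

```text
t 2.35 world [ 509.5 -105.3  239.4] rpy [-3.1387e+00 -7.0000e-04  1.7265e+00] fix [ -4.5  42.8 239.4] tipz 228.4 F [-0.1 -0.1 -0. ] grip -0.3
tool shift m [-0.0086  0.0131  0.0784] yaw err deg 0.18
```

Request:
{"name": "carry_out", "arguments": {"rows": [{"wx": 0, "wy": 0, "wz": -0.2, "dx": -0.0086, "dy": 0.01, "dz": 0.026, "gripper": 0}, {"wx": 0, "wy": 0, "wz": 0, "dx": 0, "dy": 0, "dz": 0.026, "gripper": 0}, {"wx": 0, "wy": 0, "wz": 0, "dx": 0, "dy": 0, "dz": 0.026, "gripper": 0}, {"wx": 0, "wy": 0, "wz": 0, "dx": 0, "dy": 0, "dz": 0, "gripper": 0}]}}

```text
t: 2.75
ee_pos: [519.6, -118.5, 160.0]
ee_rot: [-3.14, 0.003, 1.724]
ft_force: [-0.6, -0.2, -0.8]
grip_width: -0.1
```

```bash
python3 -c "
from h import *
st();to(-13,-56,161)"
```

```text
t 2.75 world [ 519.6 -118.5  160. ] rpy [-3.1399e+00  2.7000e-03  1.7241e+00] fix [-19.2  35.  160. ] tipz 149.0 F [-0.6 -0.2 -0.8] grip -0.1
tool shift m [ 0.0067  0.0909 -0.0011] yaw err deg 0.32
```

Request:
{"name": "carry_out", "arguments": {"rows": [{"wx": 0, "wy": 0, "wz": -0.3, "dx": 0.0065, "dy": 0.006, "dz": -0.001, "gripper": 0}, {"wx": 0, "wy": 0, "wz": 0, "dx": 0, "dy": 0.008, "dz": 0, "gripper": 0}, {"wx": 0, "wy": 0, "wz": 0, "dx": 0, "dy": 0.01, "dz": 0, "gripper": 0}, {"wx": 0, "wy": 0, "wz": 0, "dx": 0, "dy": 0.012, "dz": 0, "gripper": 0}, {"wx": 0, "wy": 0, "wz": 0, "dx": 0, "dy": 0.012, "dz": 0, "gripper": 0}, {"wx": 0, "wy": 0, "wz": 0, "dx": 0, "dy": 0.012, "dz": 0, "gripper": 0}, {"wx": 0, "wy": 0, "wz": 0, "dx": 0, "dy": 0.012, "dz": 0, "gripper": 0}]}}

```text
t: 3.45
ee_pos: [591.1, -102.6, 164.1]
ee_rot: [-3.134, 0.003, 1.726]
ft_force: [-2.2, -1.5, -1.7]
grip_width: -0.4
```

```bash
python3 -c "
from h import *
st();to(-13,-56,161)"
```

```text
t 3.45 world [ 591.1 -102.6  164.1] rpy [-3.1338e+00  3.1000e-03  1.7264e+00] fix [-14.7 -38.2 164.1] tipz 153.1 F [-2.2 -1.5 -1.7] grip -0.4
tool shift m [0.0018 0.0178 0.003 ] yaw err deg 0.19
```

Request:
{"name": "carry_out", "arguments": {"rows": [{"wx": -0.4, "wy": 0, "wz": -0.2, "dx": 0.0015, "dy": 0.006, "dz": 0.003, "gripper": 0}, {"wx": 0, "wy": 0, "wz": 0, "dx": 0, "dy": 0.004, "dz": 0, "gripper": 0}, {"wx": 0, "wy": 0, "wz": 0, "dx": 0, "dy": 0.003, "dz": 0, "gripper": 0}, {"wx": 0, "wy": 0, "wz": 0, "dx": 0, "dy": 0.002, "dz": 0, "gripper": 0}]}}

```text
t: 3.85
ee_pos: [602.6, -99.3, 161.8]
ee_rot: [-3.127, 0.005, 1.735]
ft_force: [-6.8, -2.6, 4.0]
grip_width: -0.1
```

```bash
python3 -c "
from h import *
st();to(-13,-56,161)"
```

```text
t 3.85 world [602.6 -99.3 161.8] rpy [-3.1268  0.0049  1.7354] fix [-13.3 -50.1 161.8] tipz 150.8 F [-6.8 -2.6  4. ] grip -0.1
tool shift m [0.0002 0.006  0.0008] yaw err deg -0.33
```

Request:
{"name": "carry_out", "arguments": {"rows": [{"wx": -0.4, "wy": 0, "wz": 0.3, "dx": 0, "dy": 0.003, "dz": 0, "gripper": 0}, {"wx": 0, "wy": 0, "wz": 0, "dx": 0, "dy": 0.003, "dz": 0, "gripper": 0}]}}

```text
t: 4.05
ee_pos: [602.7, -99.2, 162.0]
ee_rot: [-3.12, 0.004, 1.732]
ft_force: [-8.8, -3.7, 3.6]
grip_width: -0.2
```

```bash
python3 -c "
from h import *
st();to(-13,-56,161)
ci=cams.camera_info('wrist');p,d=cams.read_camera('wrist');cv2.imwrite('pics/w2.png',p[...,::-1]);np.savez('pics/w2.npz',d=d,**ci)
st()"
```

```text
t 4.05 world [602.7 -99.2 162. ] rpy [-3.1196  0.0043  1.7318] fix [-13.2 -50.2 162. ] tipz 151.0 F [-8.8 -3.7  3.6] grip -0.2
tool shift m [0.0002 0.0058 0.0008] yaw err deg -0.12
t 4.10 world [602.8 -99.3 162. ] rpy [-3.1191  0.0043  1.7319] fix [-13.3 -50.2 162. ] tipz 151.0 F [-8.8 -2.6  3.6] grip -0.0
```

View pics/w2.png

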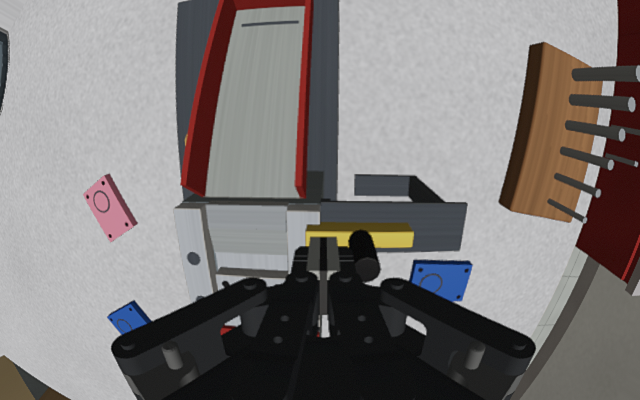

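The bar now lies clear of the channel, from (307,235) to (413,238), with the post top near (368,267). It no longer advances under about 9 N.

```bash
python3 -c "
from h import *
p=cv2.imread('pics/w2.png');cv2.imwrite('pics/w2z.png',cv2.resize(p[180:320,270:450],None,fx=4.2,fy=4.2,interpolation=cv2.INTER_CUBIC))
ci=dict(np.load('pics/w2.npz'))
print(w2f(onz(ci,[(368,268)],169,True)),w2f(onz(ci,[(413,232),(413,246),(306,246)],135,True)))
"
```

```text
[[-12.24802762 -70.53152537 169.        ]] [[  -8.88977461 -100.14834126  135.        ]
 [ -17.72042335 -101.15346333  135.        ]
 [ -17.63276156  -39.58113975  135.        ]]
```

View pics/w2z.png

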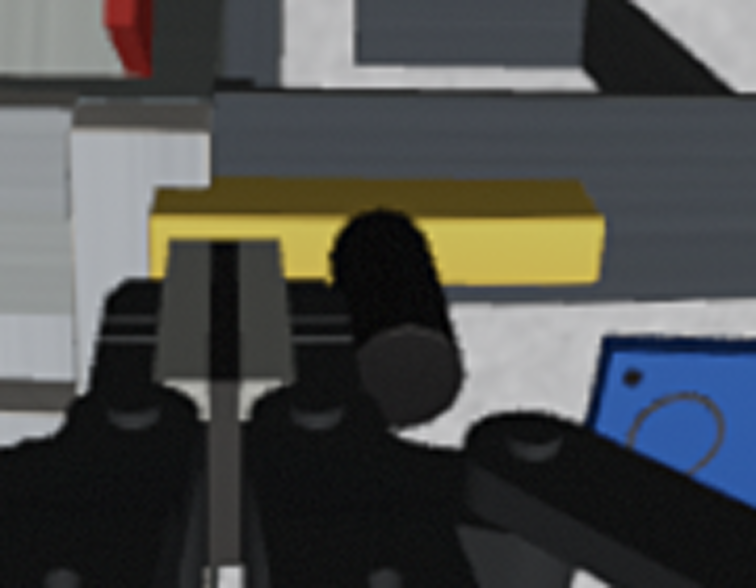

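The gate is open: the post measures y=-70.5 and the bar end y=-101. I back off and go above the plate's bare front.

Request:
{"name": "carry_out", "arguments": {"rows": [{"wx": -0.6, "wy": 0, "wz": 0, "dx": 0, "dy": -0.01, "dz": 0, "gripper": 0}, {"wx": -0.5, "wy": 0, "wz": 0, "dx": -0.018, "dy": -0.018, "dz": 0, "gripper": 0}, {"wx": 0, "wy": 0, "wz": 0, "dx": -0.019, "dy": -0.012, "dz": 0, "gripper": 0}, {"wx": 0, "wy": 0, "wz": 0, "dx": -0.018, "dy": -0.012, "dz": 0, "gripper": 0}, {"wx": 0, "wy": 0, "wz": 0, "dx": 0, "dy": 0, "dz": 0, "gripper": 0}]}}

```text
t: 4.6
ee_pos: [563.6, -163.0, 165.5]
ee_rot: [3.133, 0.008, 1.733]
ft_force: [0.1, 0.4, -0.8]
grip_width: -0.1
```

```bash
python3 -c "
from h import *
st();to(-70,0,140)"
```

```text
t 4.60 world [ 563.6 -163.   165.5] rpy [3.1329 0.0083 1.7333] fix [-70.   -1.4 165.5] tipz 154.5 F [ 0.1  0.4 -0.8] grip -0.1
tool shift m [ 0.0002 -0.0016  0.0254] yaw err deg -0.21
```

Request:
{"name": "carry_out", "arguments": {"rows": [{"wx": 0.5, "wy": 0.5, "wz": 0.2, "dx": 0, "dy": -0.0015, "dz": 0.01, "gripper": 0}, {"wx": 0, "wy": 0, "wz": 0, "dx": 0, "dy": 0, "dz": 0.01, "gripper": 0}, {"wx": 0, "wy": 0, "wz": 0, "dx": 0, "dy": 0, "dz": 0.005, "gripper": 0}, {"wx": 0, "wy": 0, "wz": 0, "dx": 0, "dy": 0, "dz": 0, "gripper": 0}, {"wx": 0, "wy": 0, "wz": 0, "dx": 0, "dy": 0, "dz": 0, "gripper": 0}]}}

```text
t: 5.1
ee_pos: [564.5, -161.0, 138.2]
ee_rot: [3.139, -0.002, 1.731]
ft_force: [-0.2, -0.7, 0.0]
grip_width: 0.0
```

```bash
python3 -c "
from h import *
st();to(-70,0,140)"
```

```text
t 5.10 world [ 564.5 -161.   138.2] rpy [ 3.1391e+00 -1.5000e-03  1.7308e+00] fix [-68.2  -2.6 138.2] tipz 127.2 F [-0.2 -0.7  0. ] grip 0.0
tool shift m [-0.0018 -0.0026 -0.0018] yaw err deg -0.07
```

Request:
{"name": "carry_out", "arguments": {"rows": [{"wx": 0, "wy": 0, "wz": 0, "dx": -0.002, "dy": -0.0026, "dz": 0.001, "gripper": 0}, {"wx": 0, "wy": 0, "wz": 0, "dx": 0, "dy": 0, "dz": 0.001, "gripper": 0}, {"wx": 0, "wy": 0, "wz": 0, "dx": 0, "dy": 0, "dz": 0.0005, "gripper": 0}, {"wx": 0, "wy": 0, "wz": 0, "dx": 0, "dy": 0, "dz": 0, "gripper": 0}]}}

```text
t: 5.5
ee_pos: [562.5, -162.9, 135.8]
ee_rot: [3.139, -0.001, 1.732]
ft_force: [1.0, 0.5, -0.1]
grip_width: 0.2
```

```bash
python3 -c "
from h import *
st();to(-70,0,133)"
```

```text
t 5.50 world [ 562.5 -162.9  135.8] rpy [ 3.1385e+00 -1.2000e-03  1.7319e+00] fix [-69.7  -0.4 135.8] tipz 124.8 F [ 1.   0.5 -0.1] grip 0.2
tool shift m [-0.0003 -0.0004  0.0028] yaw err deg -0.13
```

Request:
{"name": "carry_out", "arguments": {"rows": [{"wx": 0, "wy": 0, "wz": 0, "dx": 0, "dy": 0, "dz": 0.0005, "gripper": 0}, {"wx": 0, "wy": 0, "wz": 0, "dx": 0, "dy": 0, "dz": 0.0005, "gripper": 0}, {"wx": 0, "wy": 0, "wz": 0, "dx": 0, "dy": 0, "dz": 0.0005, "gripper": 0}, {"wx": 0, "wy": 0, "wz": 0, "dx": 0, "dy": 0, "dz": 0.0005, "gripper": 0}]}}

```text
t: 5.9
ee_pos: [562.8, -163.1, 134.2]
ee_rot: [3.138, -0.001, 1.732]
ft_force: [0.2, 0.0, 0.3]
grip_width: -0.1
```

```bash
python3 -c "
from h import *
st();to(-70,0,133)"
```

```text
t 5.90 world [ 562.8 -163.1  134.2] rpy [ 3.1376e+00 -6.0000e-04  1.7318e+00] fix [-70.   -0.6 134.2] tipz 123.2 F [0.2 0.  0.3] grip -0.1
tool shift m [-0.     -0.0006  0.0012] yaw err deg -0.12
```

Request:
{"name": "carry_out", "arguments": {"rows": [{"wx": 0, "wy": 0, "wz": 0, "dx": 0, "dy": -0.0005, "dz": 0.0004, "gripper": 0}, {"wx": 0, "wy": 0, "wz": 0, "dx": 0, "dy": 0, "dz": 0.0004, "gripper": 0}]}}

```text
t: 6.1
ee_pos: [562.3, -163.2, 133.3]
ee_rot: [3.138, -0.001, 1.732]
ft_force: [0.0, 0.4, 0.2]
grip_width: 0.1
```

Request:
{"name": "carry_out", "arguments": {"rows": [{"wx": 0, "wy": 0, "wz": 0, "dx": 0, "dy": 0, "dz": 0.0004, "gripper": 0}, {"wx": 0, "wy": 0, "wz": 0, "dx": 0, "dy": 0, "dz": 0.0004, "gripper": 0}]}}

```text
t: 6.3
ee_pos: [562.3, -163.2, 133.1]
ee_rot: [3.137, -0.0, 1.732]
ft_force: [-1.1, 0.2, 5.1]
grip_width: -0.0
```

Contact at TCP z 133.1 (tip 122.1, 122 expected) with 5 N. Since each row starts from the measured pose, a small dz acts as a press force. I'll begin a slow drag.

Request:
{"name": "carry_out", "arguments": {"rows": [{"wx": 0, "wy": 0, "wz": 0, "dx": 0.0005, "dy": 0, "dz": 0.0006, "gripper": 0}, {"wx": 0, "wy": 0, "wz": 0, "dx": 0.0015, "dy": 0, "dz": 0.0006, "gripper": 0}, {"wx": 0, "wy": 0, "wz": 0, "dx": 0.002, "dy": 0, "dz": 0.0006, "gripper": 0}, {"wx": 0, "wy": 0, "wz": 0, "dx": 0.002, "dy": 0, "dz": 0.0006, "gripper": 0}]}}

```text
t: 6.7
ee_pos: [563.1, -160.1, 133.1]
ee_rot: [3.134, 0.007, 1.733]
ft_force: [-1.3, -3.9, 6.4]
grip_width: 0.1
```

```bash
cat > look.py <<'E'
from h import *
import sys
o=st()
n=sys.argv[1]
ci=cams.camera_info('wrist');p,d=cams.read_camera('wrist');np.savez(f'pics/{n}.npz',d=d,**ci)
cv2.imwrite(f'pics/{n}.png',cv2.resize(p[130:300,230:450],None,fx=3.5,fy=3.5,interpolation=cv2.INTER_CUBIC)[...,::-1])
E
python3 look.py w3
```

```text
t 6.70 world [ 563.1 -160.1  133.1] rpy [3.1337 0.0067 1.7328] fix [-67.1  -1.4 133.1] tipz 122.1 F [-1.3 -3.9  6.4] grip 0.1
```

View pics/w3.png

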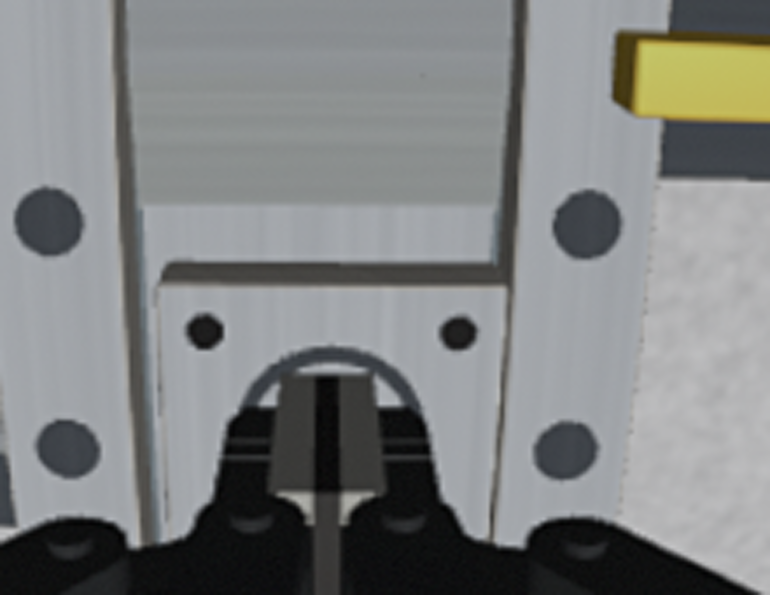

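The plate front is at zoom row 280 and the bevel starts at row 205; the fingers sit centrally on the plate. The drag continues with small tilt corrections.

Request:
{"name": "carry_out", "arguments": {"rows": [{"wx": 0.2, "wy": 0.2, "wz": 0, "dx": 0.003, "dy": -0.0003, "dz": 0.0006, "gripper": 0}, {"wx": 0.1, "wy": 0.2, "wz": 0, "dx": 0.003, "dy": -0.0003, "dz": 0.0006, "gripper": 0}, {"wx": 0.1, "wy": 0.2, "wz": 0, "dx": 0.003, "dy": -0.0003, "dz": 0.0006, "gripper": 0}, {"wx": 0.1, "wy": 0.2, "wz": 0, "dx": 0.003, "dy": -0.0003, "dz": 0.0006, "gripper": 0}]}}

```text
t: 7.15
ee_pos: [561.8, -151.8, 133.1]
ee_rot: [3.139, 0.002, 1.735]
ft_force: [-1.5, -4.3, 6.0]
grip_width: 0.1
```

```bash
python3 look.py w4; python3 -c "
from h import *
ci=dict(np.load('pics/w3.npz'))
print(w2f(onz(ci,[(230+160/3.5,130+284/3.5),(230+507/3.5,130+284/3.5)],122,True)),w2f(onz(ci,[(320,130+205/3.5)],110,True)))"
```

```text
t 7.15 world [ 561.8 -151.8  133.1] rpy [3.1386e+00 1.7000e-03 1.7351e+00] fix [-58.7  -1.4 133.1] tipz 122.1 F [-1.5 -4.3  6. ] grip 0.1
[[-44.94002813  22.19859606 122.        ]
 [-44.92294485 -26.3742567  122.        ]] [[-36.80240208   0.55448767 110.        ]]
```

View pics/w4.png

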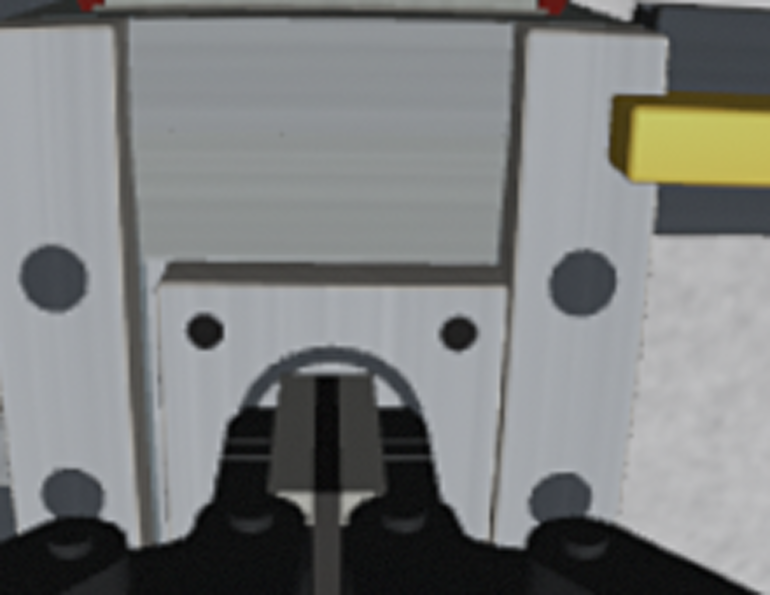

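The plate tracks the fingers 1:1, with its front edge now at about x=-36.5 where the bevel begins. That start point suggests a lip of about 5 mm. I continue slower with less downward offset for the climb.

Request:
{"name": "carry_out", "arguments": {"rows": [{"wx": 0.1, "wy": 0.2, "wz": 0, "dx": 0.0025, "dy": -0.0003, "dz": 0.0005, "gripper": 0}, {"wx": 0.1, "wy": 0.2, "wz": 0, "dx": 0.0025, "dy": -0.0003, "dz": 0.0003, "gripper": 0}, {"wx": 0.1, "wy": 0.2, "wz": 0, "dx": 0.0025, "dy": -0.0003, "dz": 0.0003, "gripper": 0}]}}

```text
t: 7.5
ee_pos: [561.4, -148.0, 133.7]
ee_rot: [3.141, -0.0, 1.737]
ft_force: [-1.7, -3.9, 6.4]
grip_width: 0.1
```

Request:
{"name": "carry_out", "arguments": {"rows": [{"wx": 0.1, "wy": 0.2, "wz": 0, "dx": 0.0025, "dy": -0.0003, "dz": 0.0003, "gripper": 0}, {"wx": 0.1, "wy": 0.2, "wz": 0, "dx": 0.0025, "dy": -0.0003, "dz": 0.0003, "gripper": 0}]}}

```text
t: 7.7
ee_pos: [561.0, -145.3, 134.2]
ee_rot: [-3.141, -0.002, 1.738]
ft_force: [-1.5, -5.2, 4.8]
grip_width: -0.1
```

```bash
python3 look.py w5
```

```text
t 7.70 world [ 561.  -145.3  134.2] rpy [-3.1409e+00 -2.5000e-03  1.7381e+00] fix [-52.2  -1.7 134.2] tipz 123.2 F [-1.5 -5.2  4.8] grip -0.1
```

View pics/w5.png

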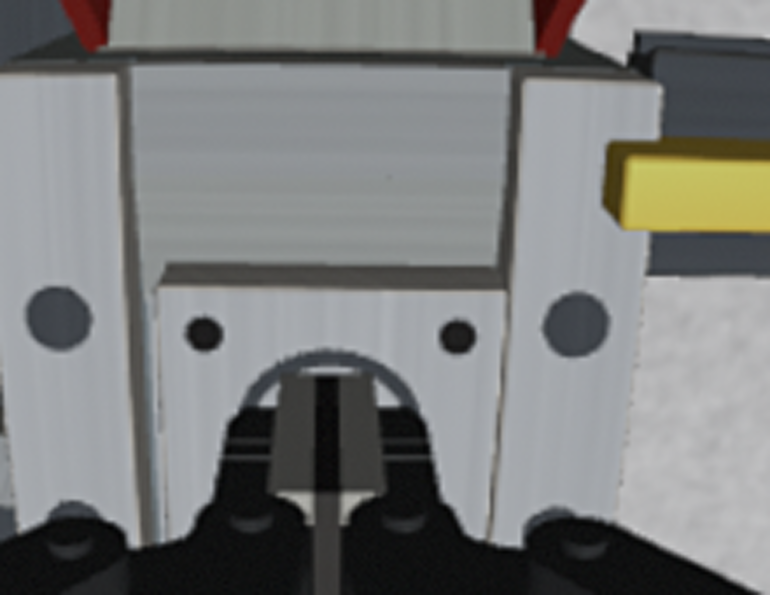

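Still tracking with no slip: the front is at about -30 and the tip has risen 1.1 mm.

Request:
{"name": "carry_out", "arguments": {"rows": [{"wx": 0, "wy": 0, "wz": 0.2, "dx": 0.0027, "dy": -0.0005, "dz": 0.0005, "gripper": 0}, {"wx": 0, "wy": 0, "wz": 0.1, "dx": 0.0027, "dy": -0.0005, "dz": 0.0005, "gripper": 0}, {"wx": 0, "wy": 0, "wz": 0.1, "dx": 0.0027, "dy": -0.0003, "dz": 0.0005, "gripper": 0}]}}

```text
t: 8.05
ee_pos: [560.4, -141.7, 134.9]
ee_rot: [3.138, 0.007, 1.733]
ft_force: [-2.0, -5.6, 7.0]
grip_width: 0.1
```

Request:
{"name": "carry_out", "arguments": {"rows": [{"wx": 0, "wy": 0, "wz": 0, "dx": 0.0027, "dy": -0.0003, "dz": 0.0005, "gripper": 0}, {"wx": 0, "wy": 0, "wz": 0, "dx": 0.0027, "dy": -0.0003, "dz": 0.0005, "gripper": 0}, {"wx": 0, "wy": 0, "wz": 0, "dx": 0.0027, "dy": -0.0003, "dz": 0.0005, "gripper": 0}]}}

```text
t: 8.35
ee_pos: [559.9, -138.3, 135.7]
ee_rot: [3.135, 0.017, 1.735]
ft_force: [-1.5, -6.7, 7.3]
grip_width: -0.3
```

```bash
python3 look.py w6
```

```text
t 8.35 world [ 559.9 -138.3  135.7] rpy [3.1354 0.0172 1.7353] fix [-45.   -1.7 135.7] tipz 124.7 F [-1.5 -6.7  7.3] grip -0.3
```

View pics/w6.png

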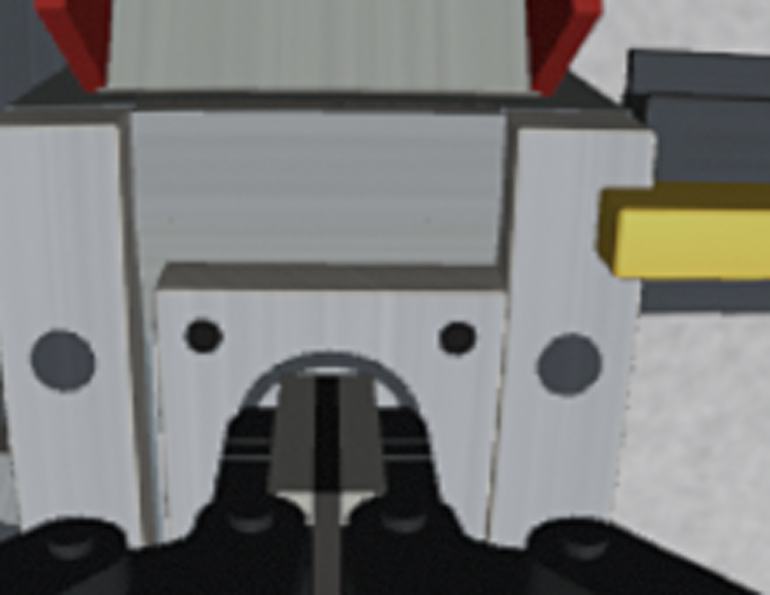

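Good: total force is about 10 N and the front is at about -23. I continue, correcting pitch so the tool follows the plate's nose-up tilt.

Request:
{"name": "carry_out", "arguments": {"rows": [{"wx": 0.2, "wy": 0.5, "wz": 0.1, "dx": 0.003, "dy": -0.0005, "dz": 0.0004, "gripper": 0}, {"wx": 0.1, "wy": 0.5, "wz": 0.1, "dx": 0.003, "dy": -0.0004, "dz": 0.0004, "gripper": 0}, {"wx": 0.1, "wy": 0.4, "wz": 0, "dx": 0.003, "dy": -0.0003, "dz": 0.0004, "gripper": 0}, {"wx": 0, "wy": 0.4, "wz": 0, "dx": 0.003, "dy": -0.0003, "dz": 0.0004, "gripper": 0}]}}

```text
t: 8.8
ee_pos: [558.9, -131.4, 136.9]
ee_rot: [3.138, -0.003, 1.734]
ft_force: [-1.4, -2.8, 6.4]
grip_width: -0.1
```

Request:
{"name": "carry_out", "arguments": {"rows": [{"wx": 0, "wy": 0.4, "wz": 0, "dx": 0.003, "dy": -0.0003, "dz": 0.0005, "gripper": 0}, {"wx": 0, "wy": 0.3, "wz": 0, "dx": 0.003, "dy": -0.0003, "dz": 0.0005, "gripper": 0}, {"wx": 0, "wy": 0.3, "wz": 0, "dx": 0.003, "dy": -0.0003, "dz": 0.0005, "gripper": 0}, {"wx": 0, "wy": 0.3, "wz": 0, "dx": 0.003, "dy": -0.0003, "dz": 0.0005, "gripper": 0}]}}

```text
t: 9.2
ee_pos: [557.5, -122.8, 137.4]
ee_rot: [3.134, -0.019, 1.736]
ft_force: [-1.9, -3.9, 7.2]
grip_width: 0.2
```

```bash
python3 look.py w7
```

```text
t 9.20 world [ 557.5 -122.8  137.4] rpy [ 3.1336 -0.0194  1.7358] fix [-29.3  -1.8 137.4] tipz 126.4 F [-1.9 -3.9  7.2] grip 0.2
```

View pics/w7.png

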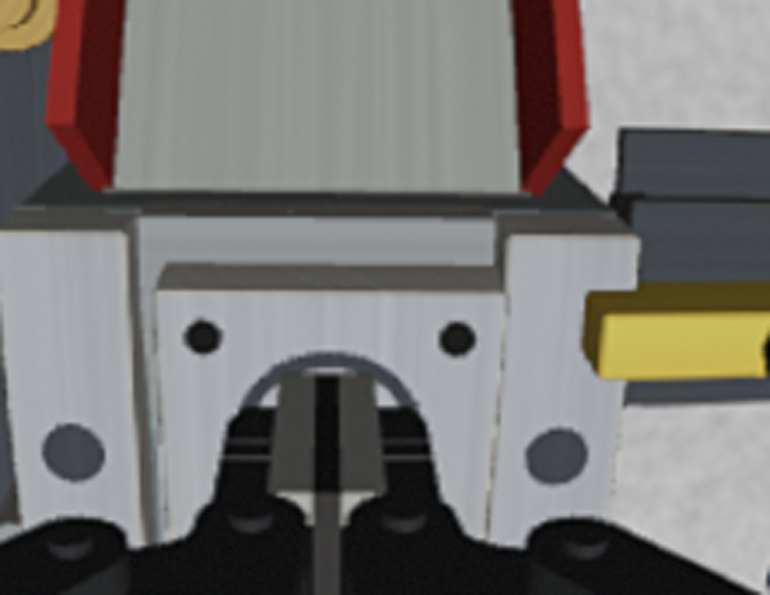

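The front is at about x=-7 on the lip and the slope has flattened. I drag about 10 mm more, then re-place the fingers rearward.

Request:
{"name": "carry_out", "arguments": {"rows": [{"wx": 0.3, "wy": 0, "wz": 0.2, "dx": 0.003, "dy": -0.0005, "dz": 0.0005, "gripper": 0}, {"wx": 0.1, "wy": 0.1, "wz": 0.1, "dx": 0.003, "dy": -0.0004, "dz": 0.0005, "gripper": 0}, {"wx": 0.1, "wy": 0.2, "wz": 0, "dx": 0.003, "dy": -0.0003, "dz": 0.0005, "gripper": 0}, {"wx": 0, "wy": 0.2, "wz": 0, "dx": 0.003, "dy": -0.0003, "dz": 0.0005, "gripper": 0}, {"wx": 0, "wy": 0.2, "wz": 0, "dx": 0.003, "dy": -0.0003, "dz": 0.0005, "gripper": 0}]}}

```text
t: 9.75
ee_pos: [555.6, -111.1, 138.1]
ee_rot: [3.137, -0.024, 1.732]
ft_force: [-1.1, -2.2, 6.1]
grip_width: -0.2
```

```bash
python3 -c "
from h import *
st()"
```

```text
t 9.75 world [ 555.6 -111.1  138.1] rpy [ 3.1373 -0.0239  1.7317] fix [-17.5  -1.8 138.1] tipz 127.1 F [-1.1 -2.2  6.1] grip -0.2
```

Request:
{"name": "carry_out", "arguments": {"rows": [{"wx": 0, "wy": 0.5, "wz": 0, "dx": 0, "dy": 0, "dz": -0.006, "gripper": 0}, {"wx": 0, "wy": 0.5, "wz": 0, "dx": -0.01, "dy": -0.001, "dz": -0.003, "gripper": 0}, {"wx": 0, "wy": 0.5, "wz": 0, "dx": -0.012, "dy": 0, "dz": 0, "gripper": 0}, {"wx": 0, "wy": 0, "wz": 0, "dx": -0.01, "dy": 0, "dz": 0, "gripper": 0}, {"wx": 0, "wy": 0, "wz": 0, "dx": 0, "dy": 0, "dz": 0, "gripper": 0}]}}

```text
t: 10.25
ee_pos: [559.0, -143.7, 144.2]
ee_rot: [3.14, -0.057, 1.731]
ft_force: [0.3, -0.0, -0.9]
grip_width: -0.2
```

```bash
python3 look.py w8
```

```text
t 10.25 world [ 559.  -143.7  144.2] rpy [ 3.1396 -0.057   1.731 ] fix [-50.2   0.  144.2] tipz 133.2 F [ 0.3 -0.  -0.9] grip -0.2
```

View pics/w8.png

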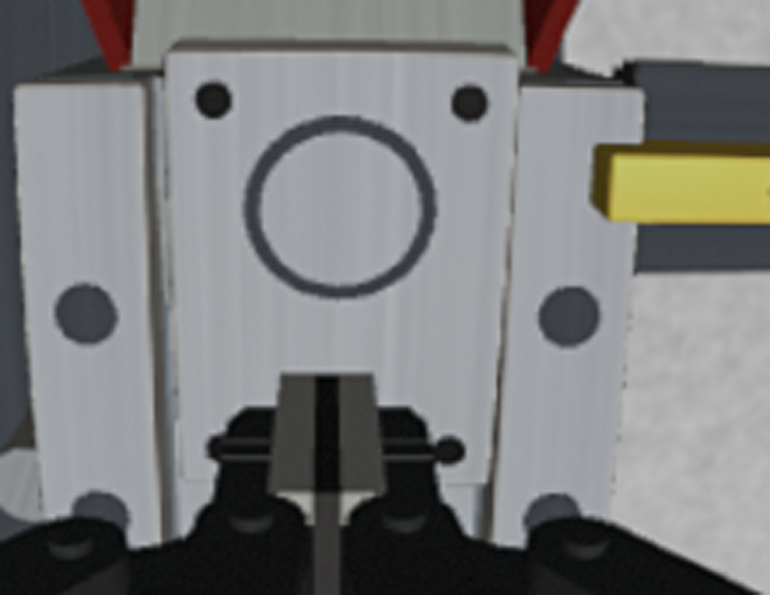

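The plate now overhangs the ledge, with its front edge at zoom row 48. Its rear edge is visible near row 485 on both sides of the fingers.

```bash
python3 -c "
from h import *
ci=dict(np.load('pics/w8.npz'));z=lambda L:[(230+u/3.5,130+v/3.5) for u,v in L]
print('rear',w2f(onz(ci,z([(185,485),(488,485)]),122.5,True)).round(1),'front',w2f(onz(ci,z([(168,55),(518,55)]),129,True)).round(1))
to(-51,-0,138)"
```

```text
rear [[-64.6  23.  122.5]
 [-64.7 -25.9 122.5]] front [[  4.   22.4 129. ]
 [  4.2 -26.4 129. ]]
tool shift m [-0.0018  0.0003  0.006 ] yaw err deg -0.09
```

Request:
{"name": "carry_out", "arguments": {"rows": [{"wx": 0, "wy": 0, "wz": 0, "dx": -0.001, "dy": 0, "dz": 0.0015, "gripper": 0}, {"wx": 0, "wy": 0, "wz": 0, "dx": 0, "dy": 0, "dz": 0.0015, "gripper": 0}, {"wx": 0, "wy": 0, "wz": 0, "dx": 0, "dy": 0, "dz": 0.0015, "gripper": 0}, {"wx": 0, "wy": 0, "wz": 0, "dx": 0, "dy": 0, "dz": 0.0006, "gripper": 0}, {"wx": 0, "wy": 0, "wz": 0, "dx": 0, "dy": 0, "dz": 0.0006, "gripper": 0}]}}

```text
t: 10.8
ee_pos: [557.8, -142.6, 137.0]
ee_rot: [-3.141, -0.06, 1.731]
ft_force: [-0.4, -0.6, 1.3]
grip_width: 0.1
```

Request:
{"name": "carry_out", "arguments": {"rows": [{"wx": 0, "wy": 0, "wz": 0, "dx": 0, "dy": 0, "dz": 0.0006, "gripper": 0}, {"wx": 0, "wy": 0, "wz": 0, "dx": 0, "dy": 0, "dz": 0.0005, "gripper": 0}]}}

```text
t: 11.0
ee_pos: [557.7, -142.1, 135.8]
ee_rot: [-3.141, -0.06, 1.732]
ft_force: [-0.4, -1.1, 0.1]
grip_width: 0.2
```

Request:
{"name": "carry_out", "arguments": {"rows": [{"wx": 0, "wy": 0, "wz": 0, "dx": -0.001, "dy": 0, "dz": 0.0005, "gripper": 0}, {"wx": 0, "wy": 0, "wz": 0, "dx": 0, "dy": 0, "dz": 0.0005, "gripper": 0}]}}

```text
t: 11.2
ee_pos: [558.0, -143.1, 134.9]
ee_rot: [-3.141, -0.06, 1.732]
ft_force: [-1.1, -0.3, 4.2]
grip_width: 0.3
```

Request:
{"name": "carry_out", "arguments": {"rows": [{"wx": 0, "wy": 0, "wz": 0, "dx": 0, "dy": 0, "dz": 0.0005, "gripper": 0}]}}

```text
t: 11.3
ee_pos: [558.1, -143.1, 134.9]
ee_rot: [-3.141, -0.06, 1.732]
ft_force: [-0.7, 0.6, 4.9]
grip_width: 0.1
```

Contact at 5 N on the rear part. I drag on.

Request:
{"name": "carry_out", "arguments": {"rows": [{"wx": 0, "wy": 0.2, "wz": 0, "dx": 0.0015, "dy": -0.0003, "dz": 0.0007, "gripper": 0}, {"wx": 0, "wy": 0.2, "wz": 0, "dx": 0.003, "dy": -0.0003, "dz": 0.0007, "gripper": 0}, {"wx": 0, "wy": 0.2, "wz": 0, "dx": 0.003, "dy": -0.0003, "dz": 0.0007, "gripper": 0}, {"wx": 0, "wy": 0.2, "wz": 0, "dx": 0.003, "dy": -0.0003, "dz": 0.0007, "gripper": 0}]}}

```text
t: 11.7
ee_pos: [557.4, -136.2, 135.2]
ee_rot: [3.137, -0.066, 1.733]
ft_force: [-1.4, -3.5, 5.4]
grip_width: -0.0
```

Request:
{"name": "carry_out", "arguments": {"rows": [{"wx": 0, "wy": 0.2, "wz": 0, "dx": 0.003, "dy": -0.0003, "dz": 0.0007, "gripper": 0}, {"wx": 0, "wy": 0.2, "wz": 0, "dx": 0.003, "dy": -0.0003, "dz": 0.0007, "gripper": 0}, {"wx": 0, "wy": 0.2, "wz": 0, "dx": 0.003, "dy": -0.0003, "dz": 0.0007, "gripper": 0}, {"wx": 0, "wy": 0.2, "wz": 0, "dx": 0.003, "dy": -0.0003, "dz": 0.0007, "gripper": 0}]}}

```text
t: 12.1
ee_pos: [556.2, -128.1, 135.9]
ee_rot: [3.132, -0.071, 1.735]
ft_force: [-0.8, -4.9, 5.9]
grip_width: 0.1
```

```bash
python3 look.py w9
```

```text
t 12.10 world [ 556.2 -128.1  135.9] rpy [ 3.1321 -0.0705  1.7354] fix [-34.4   0.4 135.9] tipz 124.9 F [-0.8 -4.9  5.9] grip 0.1
```

View pics/w9.png

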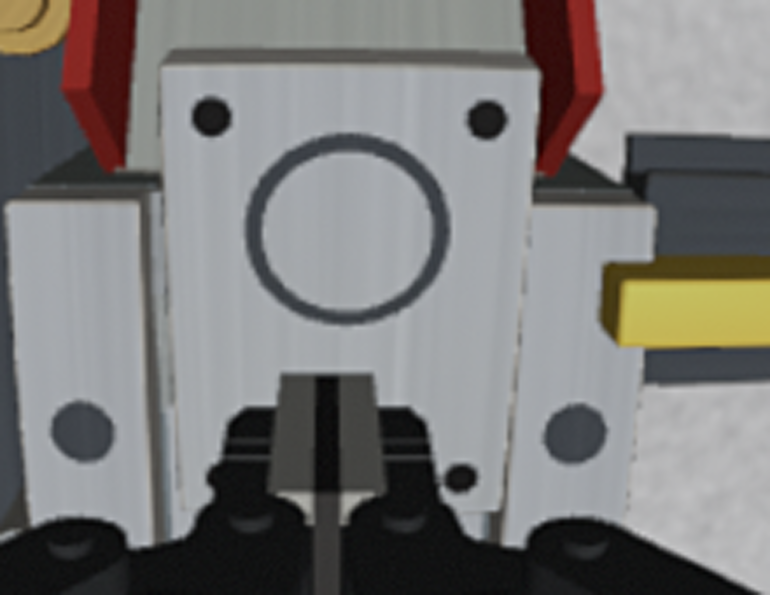

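The plate is far over the lip, with its centre estimated at x≈-15, and still tracking. I continue.

Request:
{"name": "carry_out", "arguments": {"rows": [{"wx": 0.3, "wy": 0.2, "wz": 0.2, "dx": 0.003, "dy": -0.0003, "dz": 0.0006, "gripper": 0}, {"wx": 0.2, "wy": 0.2, "wz": 0.1, "dx": 0.003, "dy": -0.0003, "dz": 0.0006, "gripper": 0}, {"wx": 0.1, "wy": 0.2, "wz": 0, "dx": 0.003, "dy": -0.0003, "dz": 0.0006, "gripper": 0}]}}

```text
t: 12.45
ee_pos: [555.3, -122.5, 137.2]
ee_rot: [3.139, -0.073, 1.732]
ft_force: [-0.8, -4.5, 6.1]
grip_width: -0.2
```

Request:
{"name": "carry_out", "arguments": {"rows": [{"wx": 0, "wy": 0.2, "wz": 0, "dx": 0.003, "dy": -0.0003, "dz": 0.0006, "gripper": 0}, {"wx": 0, "wy": 0.2, "wz": 0, "dx": 0.003, "dy": -0.0003, "dz": 0.0006, "gripper": 0}]}}

```text
t: 12.65
ee_pos: [554.5, -118.1, 137.6]
ee_rot: [3.137, -0.077, 1.732]
ft_force: [-0.6, -3.1, 5.0]
grip_width: -0.0
```

```bash
python3 look.py w10
```

```text
t 12.65 world [ 554.5 -118.1  137.6] rpy [ 3.1374 -0.0767  1.7323] fix [-24.2   0.4 137.6] tipz 126.6 F [-0.6 -3.1  5. ] grip -0.0
```

View pics/w10.png

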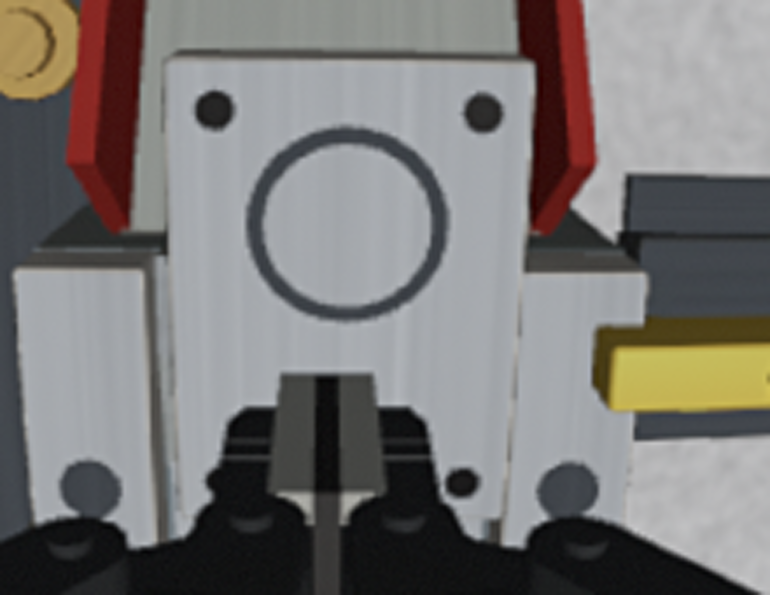

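Centre is now about x≈-4. A few more millimetres will take it past the edge.

Request:
{"name": "carry_out", "arguments": {"rows": [{"wx": 0.1, "wy": 0, "wz": 0.1, "dx": 0.003, "dy": -0.0002, "dz": 0.0006, "gripper": 0}, {"wx": 0.1, "wy": 0, "wz": 0.1, "dx": 0.003, "dy": -0.0002, "dz": 0.0006, "gripper": 0}, {"wx": 0.1, "wy": 0, "wz": 0, "dx": 0.003, "dy": -0.0002, "dz": 0.0006, "gripper": 0}]}}

```text
t: 13.0
ee_pos: [553.6, -111.0, 138.3]
ee_rot: [3.14, -0.071, 1.73]
ft_force: [-2.3, -4.5, 7.3]
grip_width: 0.1
```

Request:
{"name": "carry_out", "arguments": {"rows": [{"wx": 0, "wy": 0, "wz": 0, "dx": 0.003, "dy": -0.0002, "dz": 0.0006, "gripper": 0}, {"wx": 0, "wy": 0, "wz": 0, "dx": 0.003, "dy": -0.0002, "dz": 0.0006, "gripper": 0}, {"wx": 0, "wy": 0, "wz": 0, "dx": 0.003, "dy": -0.0002, "dz": 0.0006, "gripper": 0}]}}

```text
t: 13.3
ee_pos: [552.3, -103.2, 138.6]
ee_rot: [3.138, -0.068, 1.73]
ft_force: [-0.4, -3.4, 6.1]
grip_width: 0.2
```

```bash
python3 look.py w11
```

```text
t 13.30 world [ 552.3 -103.2  138.6] rpy [ 3.1376 -0.0677  1.7304] fix [ -9.1   0.2 138.6] tipz 127.6 F [-0.4 -3.4  6.1] grip 0.2
```

View pics/w11.png

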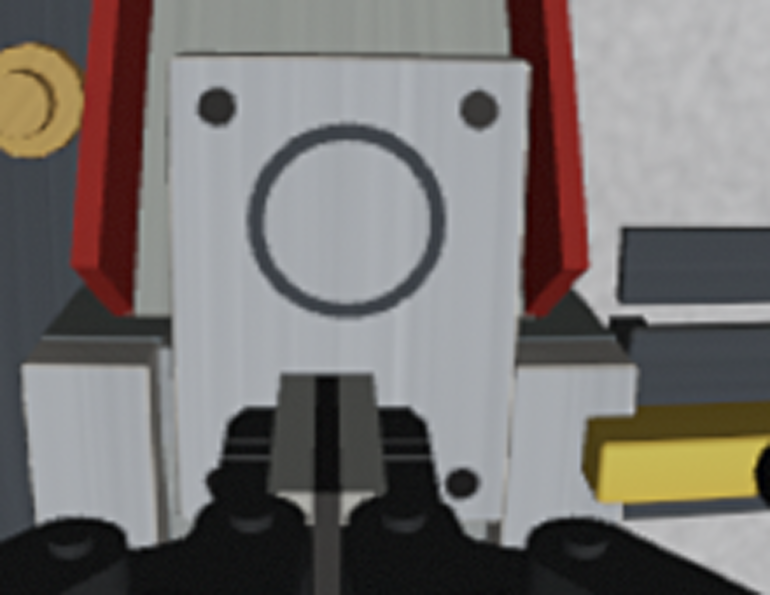

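The ring centre is now past the edge (centre about x=+11, rear about -24). I lift away so the plate can tip.

Request:
{"name": "carry_out", "arguments": {"rows": [{"wx": 0, "wy": 0, "wz": 0, "dx": 0, "dy": 0, "dz": -0.03, "gripper": 0}, {"wx": 0, "wy": 0, "wz": 0, "dx": -0.03, "dy": 0, "dz": -0.03, "gripper": 0}, {"wx": 0, "wy": -2, "wz": 0, "dx": -0.03, "dy": 0, "dz": -0.02, "gripper": 0}, {"wx": 0, "wy": -2, "wz": 0, "dx": -0.02, "dy": 0, "dz": 0, "gripper": 0}, {"wx": 0, "wy": 0, "wz": 0, "dx": 0, "dy": 0, "dz": 0, "gripper": 0}, {"wx": 0, "wy": 0, "wz": 0, "dx": 0, "dy": 0, "dz": 0, "gripper": 0}]}}

```text
t: 13.95
ee_pos: [562.2, -181.7, 210.4]
ee_rot: [-3.137, -0.012, 1.731]
ft_force: [0.8, -0.1, 0.2]
grip_width: 0.1
```

```bash
sed -i 's/p\[130:300,230:450\]/p[0:300,160:540]/; s/fx=3.5,fy=3.5/fx=2,fy=2/' look.py; python3 look.py w12
```

```text
t 13.95 world [ 562.2 -181.7  210.4] rpy [-3.1366 -0.012   1.7313] fix [-88.3   2.9 210.4] tipz 199.4 F [ 0.8 -0.1  0.2] grip 0.1
```

View pics/w12.png

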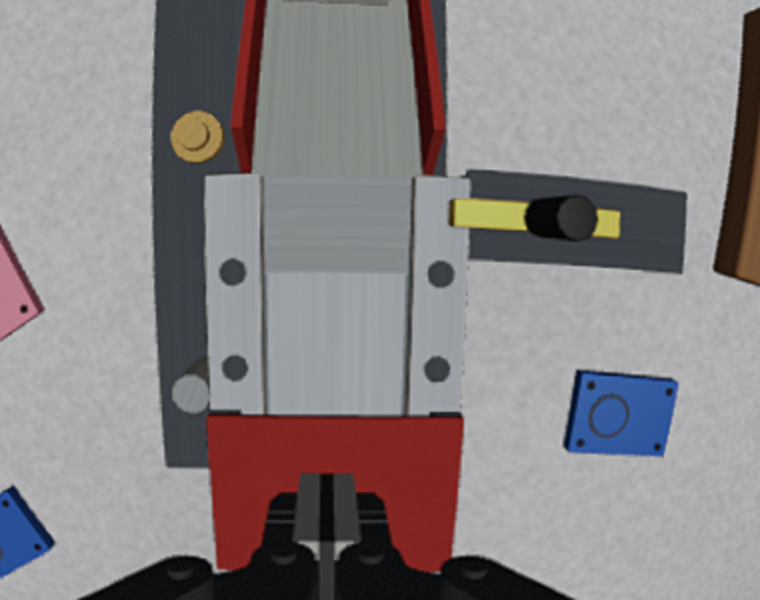

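The plate has left the ledge and its rear edge shows at the top (320,3), down the chute. The gate is still open. Now I check with the top and scene cameras.

```bash
python3 - <<'E'
from h import *
p,d=cams.read_camera('top');np.save('pics/top2.npy',d);a=cv2.resize(p[150:250,275:375],None,fx=5,fy=5,interpolation=cv2.INTER_CUBIC)
cv2.imwrite('pics/top2.png',a[...,::-1]); cv2.imwrite('pics/top2full.png',p[...,::-1])
p,d=cams.read_camera('scene');cv2.imwrite('pics/sc2.png',cv2.resize(p[190:290,240:380],None,fx=5.5,fy=5.5,interpolation=cv2.INTER_CUBIC)[...,::-1])
ci=cams.camera_info('top');c=cloud(ci,np.load('pics/top2.npy'))
st()
E
```

```text
t 14.10 world [ 562.  -181.5  210.2] rpy [-3.1359 -0.0115  1.7324] fix [-88.    3.  210.2] tipz 199.2 F [-0.8  0.4 -0.3] grip -0.3
```

View pics/top2.png

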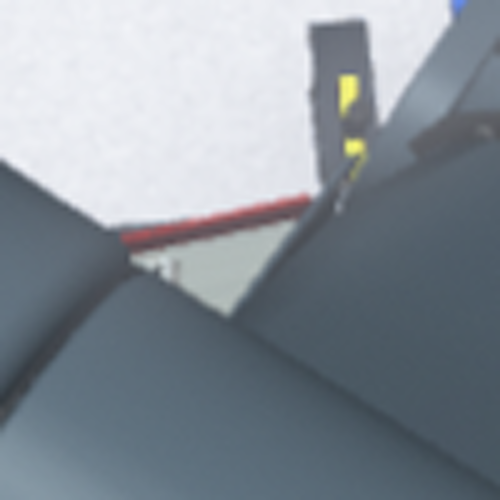

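View pics/sc2.png

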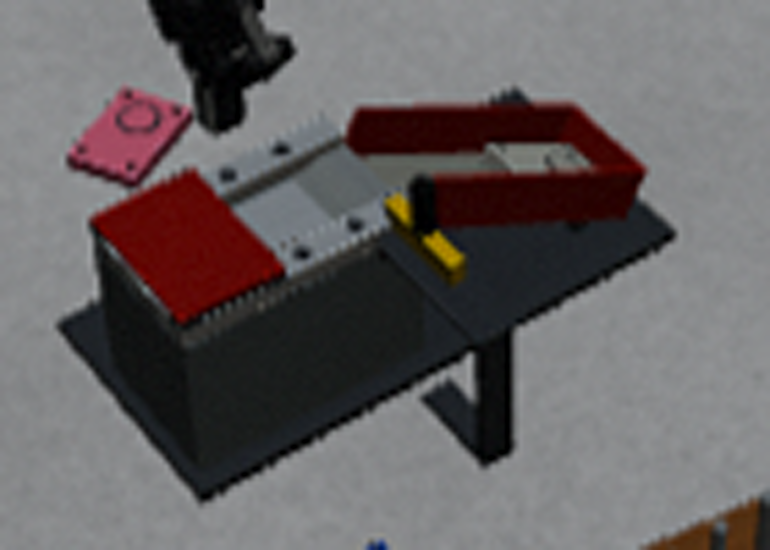

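The scene view shows the plate at the chute's foot, around (535,158), with ring and dots visible. I'll check it from above with the wrist camera.

Request:
{"name": "carry_out", "arguments": {"rows": [{"wx": 0, "wy": 0, "wz": 0, "dx": 0, "dy": 0, "dz": -0.03, "gripper": 0}, {"wx": 0, "wy": 0, "wz": 0, "dx": 0.035, "dy": 0, "dz": -0.03, "gripper": 0}, {"wx": 0, "wy": 0, "wz": 0, "dx": 0.035, "dy": 0, "dz": 0, "gripper": 0}, {"wx": 0, "wy": 0, "wz": 0, "dx": 0.03, "dy": 0, "dz": 0, "gripper": 0}, {"wx": 0, "wy": 0, "wz": 0, "dx": 0, "dy": 0, "dz": 0, "gripper": 0}]}}

```text
t: 14.6
ee_pos: [543.9, -76.3, 270.5]
ee_rot: [-3.13, -0.021, 1.733]
ft_force: [-0.3, -0.7, -0.3]
grip_width: 0.1
```

```bash
python3 look.py w13; python3 - <<'E'
from h import *
n=dict(np.load('pics/w13.npz')); c=cloud(n,n['d'],True)
P=w2f(c.reshape(-1,3)).reshape(c.shape)
ci=n
# expected top center: floor z at x: 100 - x tan.5 ; foot
for x in (85,95,105,115,125,135,145):
    for y in (0,):
        fl=100-x*np.tan(.5)
        q=proj(ci,f2w([[x,y,fl+12]]),True)[0].astype(int); print(x,fl.round(1),P[q[1],q[0]].round(1),'px',((q-[160,0])*2).tolist())
E
```

```text
t 14.60 world [543.9 -76.3 270.5] rpy [-3.1303 -0.0207  1.7328] fix [ 18.8   4.3 270.5] tipz 259.5 F [-0.3 -0.7 -0.3] grip 0.1
85 53.6 [85.5  0.5 54.6] px [338, 232]
95 48.1 [95.5  0.6 61.7] px [338, 214]
105 42.6 [105.7   0.6  55.5] px [338, 196]
115 37.2 [115.2   0.6  50.3] px [338, 180]
125 31.7 [124.8   0.6  45.6] px [338, 164]
135 26.2 [135.    0.6  39.8] px [338, 148]
145 20.8 [145.3   0.6  35. ] px [338, 132]
```

View pics/w13.png

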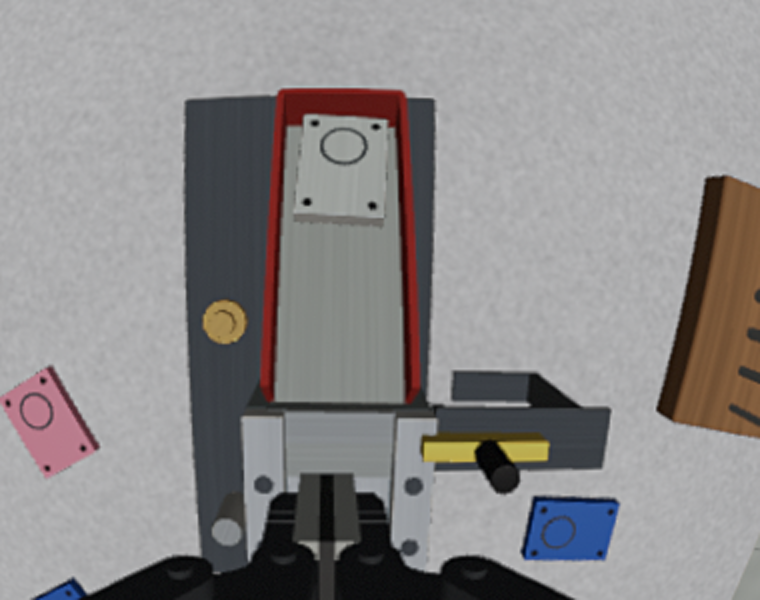

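The plate lies at the foot, flat on the floor: its top sits 13.7 mm vertically above the floor line, which equals 12/cos 0.5. Ring and all four dots are visible, with a slight yaw. I'll wait a little, confirm it's at rest, then hand in.

Request:
{"name": "carry_out", "arguments": {"rows": [{"wx": 0, "wy": 0, "wz": 0, "dx": 0, "dy": 0, "dz": 0, "gripper": 0}, {"wx": 0, "wy": 0, "wz": 0, "dx": 0, "dy": 0, "dz": 0, "gripper": 0}, {"wx": 0, "wy": 0, "wz": 0, "dx": 0, "dy": 0, "dz": 0, "gripper": 0}, {"wx": 0, "wy": 0, "wz": 0, "dx": 0, "dy": 0, "dz": 0, "gripper": 0}, {"wx": 0, "wy": 0, "wz": 0, "dx": 0, "dy": 0, "dz": 0, "gripper": 0}]}}

```text
t: 15.15
ee_pos: [544.7, -80.1, 268.8]
ee_rot: [-3.128, -0.02, 1.73]
ft_force: [-0.4, -0.2, -0.2]
grip_width: -0.1
```

```bash
python3 look.py w14; python3 - <<'E'
from h import *
z=lambda L:[(160+u/2,v/2) for u,v in L]
n=dict(np.load('pics/w14.npz'))
c=w2f(cloud(n,n['d'],True).reshape(-1,3)); h=c[:,2]-(100-c[:,0]*np.tan(.5))
k=(c[:,0]>60)&(c[:,0]<160)&(abs(c[:,1])<31)&(h>10)&(h<17.5)
r=cv2.minAreaRect(c[k][:,:2].astype(np.float32)); print(k.sum(),r,np.median(h[k]))
a=cv2.imread('pics/w13.png').astype(int);b=cv2.imread('pics/w14.png').astype(int);print(abs(a-b)[100:240,270:410].mean())
E
```

```text
t 15.15 world [544.7 -80.1 268.8] rpy [-3.1285 -0.0197  1.7301] fix [ 14.8   4.1 268.8] tipz 257.8 F [-0.4 -0.2 -0.2] grip -0.1
2352 ((126.09857177734375, -0.3836803436279297), (67.14800262451172, 61.1392822265625), 0.21448369324207306) 13.641197242521397
15.674642857142857
```

View pics/w14.png

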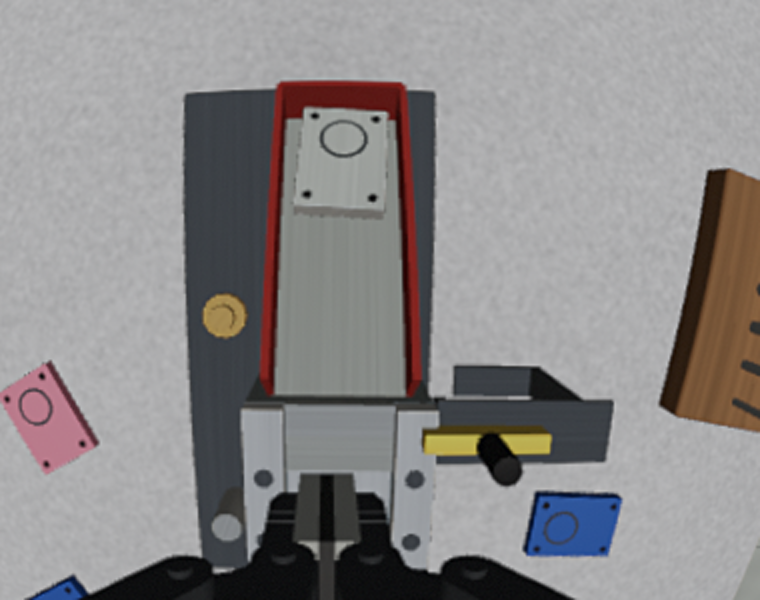

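The plate hasn't moved relative to the chute, only the camera has. I'll do one last gate measurement and hand in.

```bash
python3 - <<'E'
from h import *
n=dict(np.load('pics/w14.npz'))
z=lambda L:[(160+u/2,v/2) for u,v in L]
print('post',w2f(onz(n,z([(508,472)]),169,True)),'bar ends',w2f(onz(n,z([(424,443),(551,443)]),135,True)))
print('plate corners',[w2f(onz(n,z([p]),h,True)).round(0).tolist() for p,h in (((303,108),32),((388,113),32),((293,206),66),((383,210),66))])
print(manip.hand_in())
E
```

```text
post [[-13.56143042 -70.11712455 169.        ]] bar ends [[ -12.74785196  -39.02867969  135.        ]
 [ -13.31568258 -101.16147775  135.        ]]
plate corners [[[156.0, 21.0, 32.0]], [[153.0, -29.0, 32.0]], [[96.0, 25.0, 66.0]], [[94.0, -23.0, 66.0]]]
the job is handed in; nothing more can be done
None
```

The plate is at the chute's foot with its machined face up, and the job is handed in at about 15 s of the 72 s allowed.

- **Gate:** I pushed the gate by its post to the end stop, with about 9 N at the stop. The last view puts the post at y = -70.1 mm, so it is fully open.
- **Plate:** I dragged it with closed fingertips in two placements, over a lip I judge to be about 5 mm proud. It tipped and slid down by itself when I lifted off, and I never gripped or lifted it.
- **Forces:** The readings at the end of each move call were about 5–7.5 N pressing and never above about 10 N in total on the plate. Brief peaks within a call were not recorded.
- **Final position:** The plate lies flat on the chute floor against the end wall, slightly turned by about 3–5°. The ring and all four dots are visible, and its place in the chute looked the same in the two last views, 0.5 s apart.
- **Bystanders:** I touched none of them. The nut, dowel and look-alikes near the fixture looked undisturbed in the wrist views; I did not measure them again, nor check the parts farther off.
- **Checks that disagreed:** My last box fit gave the plate as 67 x 61 mm because it took in part of a chute wall, so I relied on the corner points and the pictures. Those corner points put the front edge 1–4 mm beyond the wall's nominal position, which I put down to pixel-picking error. In the top view the arm hid most of the chute.

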